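# Break the hood stay and close the wafer inspection box

## Task

The hood of the wafer inspection box is locked open by the folding stay on its right side. Break the stay at its knuckle (the bar that sticks out there goes towards the back), then lower the hood gently until it is fully shut, never letting it drop: its grab bar is there to hold it by. Leave the other loose things on the bench where they are.

Things in the scene. Friction and masses are not known exactly. Their poses are not given: they have to be found in the camera images.
- station: fixed white wafer inspection box, 230 x 220 x 98 mm, with a disc on a stage inside; origin on the table, under the box (5 mm behind its centre); +x points to its back, where the hood's hinge is, -x is its front (towards the robot), +y its left, z up. Place and yaw vary
- hood (a joint): hood angle, rad: 0 = locked open (65 degrees above level), grows as it comes down, 1.134 = fully shut (hard stop). Hood about 0.5 kg. With the stay broken, friction keeps it standing below about 0.25; from somewhere between 0.25 and 0.6 (it varies) its weight wins and it falls shut by itself, much too hard, unless held all the way
- knuckle (a joint): fold of the stay at its knuckle, rad: 0 = locked (about 0.09 past straight, on a stop), grows as the stay folds, 2.9 with the hood shut. Linked to the hood: at 0.5 the hood has come down 0.03, at 0.9 0.11, at 1.2 0.21, at 1.5 0.33. While it is locked no push on the hood can shut it; beyond 0.2 it does not lock again by itself
- hood_hinge (a point): middle of the hood's hinge line, 100 mm behind the station's origin and 105 mm above the table; the line runs along the station's y
- hood_bar (a point): middle of the hood's grab bar: round steel, 16 mm diameter, 166 mm long, parallel to the hinge line at 245 mm, on two flat arms 75 mm either side of this point; 32 mm free between bar and hood edge. Locked open it is 327 mm above the table, shut 105 mm and 25 mm in front of the box. Can be pinched from above, fingers closing along the station's x; it turns between the fingers as the hood swings
- hood_front_edge (a point): middle of the hood's front edge, 205 mm from the hinge line; the hood is a flat panel 220 mm wide and 14 mm thick with an amber window
- knuckle_bar (a point): point on the axis of the knuckle bar: round steel, 18 mm diameter, sticking out to the right (station's -y) from the knuckle of the folding stay at the box's right side. The point is 60 mm out from the stay's lower link and 73 mm outside the hood's side, with 30 mm of bar beyond it. Locked, it is 6 mm in front of the station's origin and 156 mm above the table; bar is level, along y
- stay_pivot (a point): lower pivot of the stay on the box's right side, 50 mm in front of the station's origin, 85 mm above the table. The knuckle bar swings about it at 84 mm radius. To break the stay push the knuckle bar towards the back (station's +x) and down, with 2 to 5 N: 25 to 35 mm of travel is enough, beyond about 50 mm the hood may start to fall
- cassette: black wafer cassette, 120 x 122 x 110 mm, holding thin discs, on the table to the left of the station (its +y side); origin at the centre of its underside. A bystander
- wafer_pod: flat round grey wafer carrier, 126 mm across and 23 mm high, on the table to the right of and in front of the station, partly below the knuckle bar's working room; origin at the centre of its underside. A bystander
- tweezers: steel wafer tweezers, 135 mm long and 9 mm high, lying on the table in front of the station, towards its left; origin at the centre of its underside. A bystander
- solvent_bottle: closed white bottle, 60 mm across and 160 mm high, standing behind the cassette, to the left of the station; origin at the centre of its underside. A bystander
- parts_tray: open steel tray 140 x 100 x 30 mm, on the table to the robot's left; origin at the centre of its underside. A bystander
- loupe: black eyeglass loupe, a spool 54 mm across and 55 mm high, standing on the table to the right; origin at the centre of its underside. A bystander

How it is judged:
By the outcome, as a careful person would: the job done as asked, in the order asked, and still so for the second after the job is handed in, with the robot touching nothing.
It also fails if it takes over 61 s, if anything falls off the work surface, if the arm or the gripper's body presses on something with over 40 N, if the wrist force passes 120 N, or if a joint passes its speed limit or range.

## Robot

A 6-joint arm with a two-finger parallel gripper is mounted at the origin on the work surface. World frame = base frame: x ahead of the robot, y to its left, z up, the work surface at z = 0. Lengths are in m, angles in rad, forces in N, time in s.
With the tool pointing down it reaches from about 0.25 to 0.8 m from the base axis. Payload 8.5 kg.
Tool frame: the origin (TCP) lies midway between the tips of the shut fingers; the grasp point (between the pads) lies 19 mm behind it (robot.tcp_to_grasp is the distance from the TCP to the grasp point, in m); z points along the fingers, y is the direction in which the jaws open and shut (so a half turn about z gives the same grasp; the last joint's range is limited). The gripper opens to 85 mm and grips with 20 to 120 N. Pads are 22 mm wide; open, the fingers measure 114 mm over their backs; the gripper's body (76 mm by 85 mm) begins 54 mm behind the grasp point. The pads swing forward as they close: fully open they stand 13 mm farther back than shut.
Start: joints at [-1.163, 0.238, -0.013, 1.319, 0, 1.571], TCP at [0.208, -0.482, 0.231] pointing down, gripper open.
Joint ranges: [-2.66, 2.66], [-1.03, 1.9], [-1.14, 1.46], [-1.82, 2.27], [-1.45, 1.34], [-3.14, 3.14]. Speed limits (rad/s): [2.22, 2.22, 2.79, 3.14, 3.14, 3.14].

## Interface

Orientations are given as [roll, pitch, yaw] about the fixed x, y, z axes, in that order (R = Rz(yaw) Ry(pitch) Rx(roll)).
In Python, from rig import robot gives the robot as it stands. The module is installed in compiled form; this text tells all that it offers.
- The arm moves only by the shell command python3 -m inch 'ROWS' [FORCE]. ROWS is text: rows parted by semicolons, each of 7 numbers parted by spaces: the opening, from -1 (shut) to 1 (fully open), so that 0 is half open, then the shift along the tool's x, y, z in cm, then the turn, a rotation vector about the tool's x, y, z in rad. A call has 1 to 10 rows; each row is the pose to reach, as a shift and turn from the pose commanded when the call began, along the tool's axes at that moment; what a row does not reach only later rows make up. A row lasts 1/12 s, in which the tool goes at most 41.7 mm and 7.16 degrees, less where a joint would pass 70% of its speed; a pose out of reach is approached as far as the arm can. A call with a gripper value outside its range is refused whole. The fingers move at their own pace and stop on an object; FORCE is the grip in N (left out, the last holds). Time passes only in rows, so rows that repeat a pose let the fingers close. It gives the time, the measured TCP pose, the force and the opening at its end, in the units of the state.
- robot.state(): the state, without advancing time (a new reading comes with each control period).
- robot.read_camera(name): name is "side" or "top" or "wrist"; returns a dict with "frame" (420x560x3 uint8, blue, green, red), "fx", "fy", "cx", "cy" (pixels), "cam_to_world" (4x4, takes a point from camera to world coordinates). Camera axes: x right, y up, looking along -z (the intrinsics and any distortion apply to the point x, -y, -z); pixel columns grow to the right and rows downward; lengths in m; the calibration is good to about 2 mm. A picture is of the moment at which its call begins. There is no depth.
- robot.close_job(): hands the job in, once; it reports no verdict.
Trained networks look in a picture, given as the dict that the camera call returned (one of the last four; its "shot" number tells which), for a name from the list of things; names that differ only in an ending like _2 or _b are one class to them, and where a whole thing is asked for, a point or a joint stands for the part that bears it (a point fixed in the world has none). Each returns a list of dicts, best first, with "confidence" (0 to 1); they miss things now and then, are a little off and sometimes report something else, mostly with a low value. They report only what shows in the picture. A call takes as long as a camera call.
- robot.silhouettes(picture, target): "region" (420x560 bool, what is visible of it) and "position" ([column, row] in pixels, amid what is visible of it).
The state is a dict: "time_s": time; "qpos": joint angles; "joint_velocities": joint speeds; "effort": joint torques, N m; "tcp_pos": TCP position; "ee_rot": TCP orientation; "ft_force": force on the tool from outside, world axes, zero at the start; "torque": the same for the moment, N m; "grip_width": finger opening in m.
Only numpy, scipy, OpenCV 4.12 (cv2) and the standard library are available. Lean on these libraries where they do the work, as an engineer would, in place of code of your own. Each camera call takes 0.05 s, during which the arm holds its last target.

## Working session

There is one attempt and no reset: what is moved stays moved. The work goes in short steps, Python scripts to look and compute and a shell command to move; the robot and the scene stay as the last step left them, time stands still between calls to the robot, and variables do not carry over. Pictures are saved under pics/ and viewed, and the job is handed in when it is done.

```bash
mkdir -p pics; ls; cat > h.py <<'E'
import numpy as np, cv2
from scipy.spatial.transform import Rotation as Ro
from rig import robot
def proj(pic,P):
    T=np.linalg.inv(pic["cam_to_world"]); p=T[:3,:3]@np.asarray(P,float)+T[:3,3]
    return np.array([pic["cx"]+pic["fx"]*p[0]/-p[2], pic["cy"]-pic["fy"]*p[1]/-p[2]])
def ray(pic,uv):
    d=np.array([(uv[0]-pic["cx"])/pic["fx"],-(uv[1]-pic["cy"])/pic["fy"],-1.])
    T=pic["cam_to_world"]; return T[:3,3],T[:3,:3]@d
def at_z(pic,uv,z):
    o,d=ray(pic,uv); return o+d*(z-o[2])/d[2]
E
python3 - <<'E'
from h import *
s=robot.state(); print(s["tcp_pos"],s["ee_rot"],s["time_s"])
for n in ["side","top","wrist"]:
    p=robot.read_camera(n); cv2.imwrite(f"pics/{n}0.png",p["frame"]); print(n,[k for k in p],p["fx"],p["cx"],p["cy"],np.round(p["cam_to_world"],3).tolist())
    for t in ["station","hood_bar","knuckle_bar","hood_front_edge","stay_pivot","wafer_pod","hood_hinge"]:
        try:
            r=robot.silhouettes(p,t); print(t,[(round(x["confidence"],2),np.round(x["position"]).tolist(),int(x["region"].sum())) for x in r[:2]])
        except Exception as e: print(t,e)
E
```

```text
pics
[ 0.20806344 -0.48156272  0.23067632] [-3.14014062e+00  2.69573785e-05  4.07836138e-01] 0.0
side ['frame', 'fx', 'fy', 'cx', 'cy', 'cam_to_world', 'shot'] 437.9233571743664 286.2906470106462 208.6055239837029 [[-0.967, 0.175, -0.185, 0.352], [-0.255, -0.665, 0.702, 0.884], [-0.0, 0.726, 0.688, 0.985], [0.0, 0.0, 0.0, 1.0]]
station [(0.66, [262.0, 235.0], 8962)]
hood_bar [(0.91, [243.0, 186.0], 1387)]
knuckle_bar [(0.58, [287.0, 180.0], 318)]
hood_front_edge [(0.56, [246.0, 190.0], 1451)]
stay_pivot [(0.81, [260.0, 238.0], 8795)]
wafer_pod [(0.55, [341.0, 219.0], 955)]
hood_hinge [(0.64, [263.0, 237.0], 8648)]
top ['frame', 'fx', 'fy', 'cx', 'cy', 'cam_to_world', 'shot'] 436.3858958915772 282.40224439432444 202.01826741473448 [[0.008, 0.992, -0.124, 0.4], [-1.0, 0.005, -0.025, 0.035], [-0.024, 0.124, 0.992, 1.602], [0.0, 0.0, 0.0, 1.0]]
station [(0.92, [285.0, 194.0], 4877)]
hood_bar [(0.83, [285.0, 168.0], 1582), (0.59, [162.0, 258.0], 1157)]
knuckle_bar [(0.55, [324.0, 196.0], 249)]
hood_front_edge [(0.75, [284.0, 168.0], 1453), (0.58, [281.0, 190.0], 4737)]
stay_pivot [(0.69, [283.0, 189.0], 4521)]
wafer_pod [(0.65, [333.0, 243.0], 969), (0.47, [163.0, 261.0], 1153)]
hood_hinge [(0.89, [282.0, 192.0], 4650), (0.71, [419.0, 206.0], 230)]
wrist ['frame', 'fx', 'fy', 'cx', 'cy', 'cam_to_world', 'shot'] 330.77505292737766 279.4668356711679 208.4081079933585 [[0.397, 0.883, 0.25, 0.272], [-0.918, 0.382, 0.109, -0.455], [0.0, -0.273, 0.962, 0.375], [0.0, 0.0, 0.0, 1.0]]
station []
hood_bar []
knuckle_bar []
hood_front_edge []
stay_pivot []
wafer_pod []
hood_hinge []
```

View pics/side0.png

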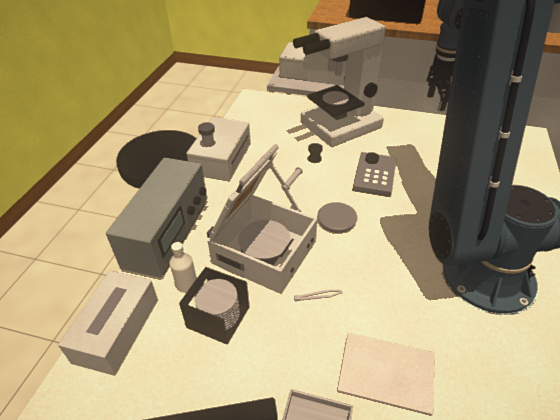

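View pics/top0.png

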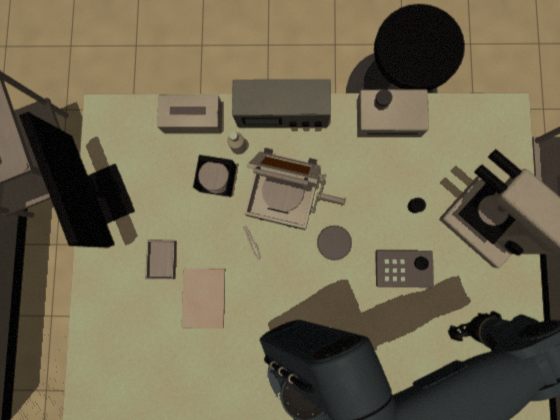

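```bash
python3 - <<'E'
import cv2
for n,(x0,x1,y0,y1) in dict(side=(190,390,130,280),top=(230,370,120,270)).items():
    im=cv2.imread(f"pics/{n}0.png")[y0:y1,x0:x1]; cv2.imwrite(f"pics/{n}0z.png",cv2.resize(im,None,fx=4,fy=4,interpolation=2))
E
```

```text
(no output)
```

View pics/side0z.png

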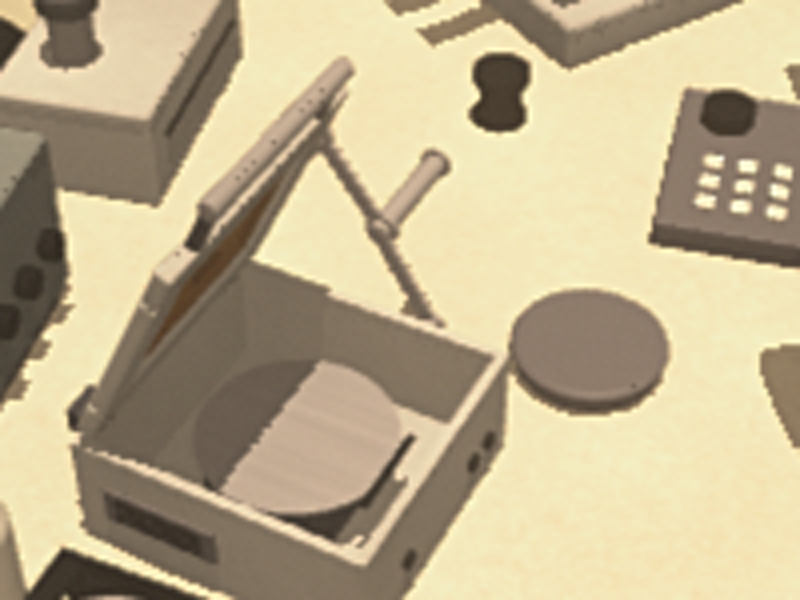

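View pics/top0z.png

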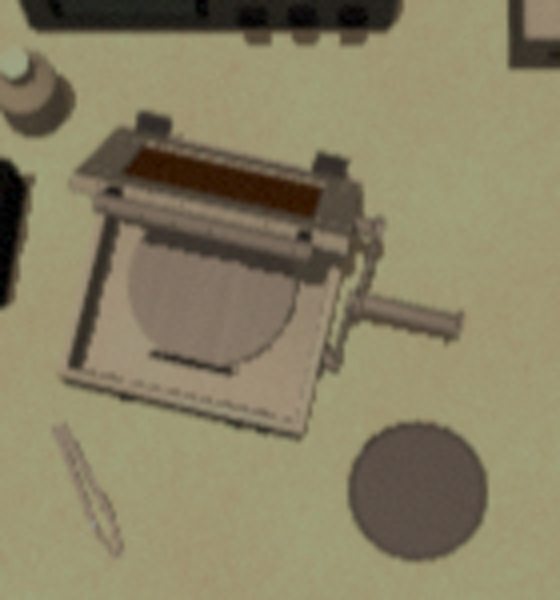

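```bash
cat > fit.py <<'E'
from h import *
from scipy.optimize import least_squares
def st(p,P):
    c,s=np.cos(p[2]),np.sin(p[2]); P=np.asarray(P,float); return np.array([p[0]+c*P[0]-s*P[1],p[1]+s*P[0]+c*P[1],P[2]])
E
python3 - <<'E'
from fit import *
side=robot.read_camera("side"); top=robot.read_camera("top")
D=[(top,(-.12,.11,.098),(246.2,213.7)),(top,(-.12,-.11,.098),(305,227.5)),(top,(-.006,-.213,.156),(344.5,201.2)),
(side,(-.12,-.11,.098),(316.2,219.5)),(side,(-.12,.11,.098),(282.5,271.2)),(side,(.11,.11,.098),(210,242.5)),(side,(-.006,-.213,.156),(298.7,170.7))]
f=lambda p:np.concatenate([proj(c,st(p,P))-np.array(u) for c,P,u in D])
r=least_squares(f,[.5,.03,-.2],loss="soft_l1"); print(r.x, np.round(r.fun.reshape(-1,2),1).tolist() if r.fun.size==14 else 0)
print(np.round(f(r.x).reshape(-1,2),1).tolist()); np.save("pose.npy",r.x); p=r.x
c65,s65=np.cos(np.radians(65)),np.sin(np.radians(65))
def hood(a,d,y): th=np.radians(65)-a; return (.1-d*np.cos(th),y,.105+d*np.sin(th))
for n,cam,(x0,x1,y0,y1) in (("side",side,(190,390,130,280)),("top",top,(230,370,120,270))):
    im=cv2.resize(cam["frame"][y0:y1,x0:x1],None,fx=4,fy=4,interpolation=2)
    def L(A,B,col):
        a,b=[tuple(int(v) for v in (proj(cam,st(p,Q))-[x0,y0])*4) for Q in (A,B)]; cv2.line(im,a,b,col,1)
    cs=[(-.12,.11,.098),(-.12,-.11,.098),(.11,-.11,.098),(.11,.11,.098)]
    for i in range(4): L(cs[i],cs[(i+1)%4],(0,0,255))
    L((-.006,-.123,.156),(-.006,-.213,.156),(0,255,0)); L(hood(0,.245,-.083),hood(0,.245,.083),(255,0,0)); L(hood(0,.205,-.11),hood(0,.205,.11),(255,0,255))
    L((-.05,-.12,.085),(-.006,-.12,.156),(0,255,255))
    cv2.imwrite(f"pics/{n}1.png",im)
for k,P in dict(kbar=(-.006,-.183,.156),hbar=hood(0,.245,0),hshut=hood(1.134,.245,0),pivot=(-.05,-.123,.085)).items(): print(k,np.round(st(p,P),4))
E
```

```text
[ 0.63587348  0.07353883 -0.21577256] [[-2.5, 1.2], [0.7, 1.4], [-0.7, -0.0], [1.3, -2.0], [-0.3, 0.1], [-2.4, -1.6], [-0.7, -0.1]]
[[-2.5, 1.2], [0.7, 1.4], [-0.7, -0.0], [1.3, -2.0], [-0.3, 0.1], [-2.4, -1.6], [-0.7, -0.1]]
kbar [ 0.5908 -0.1039  0.156 ]
hbar [0.6324 0.0743 0.327 ]
hshut [0.4942 0.1046 0.1051]
pivot [ 0.5607 -0.0359  0.085 ]
```

View pics/side1.png

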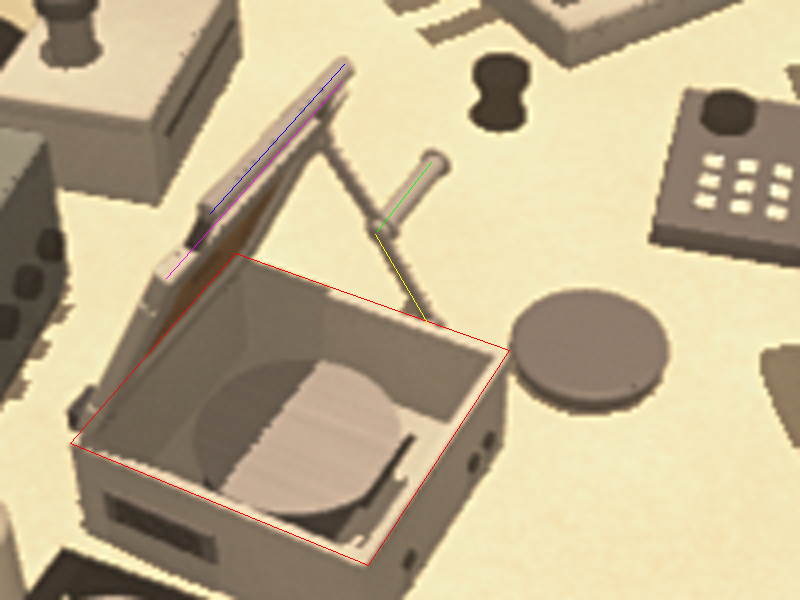

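View pics/top1.png

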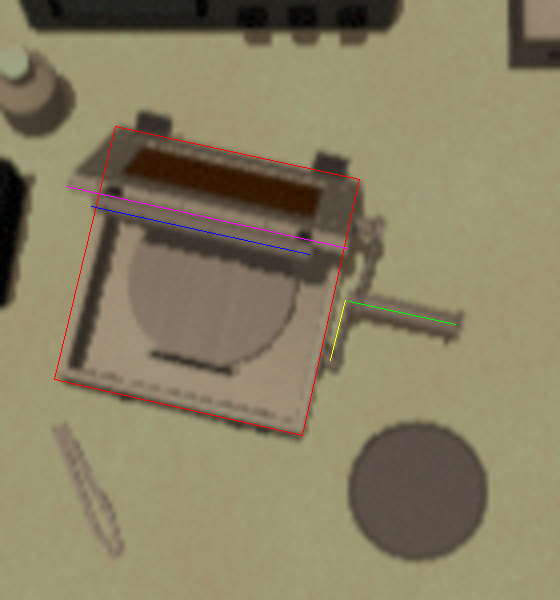

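```bash
cat >> fit.py <<'E'
p=np.load("pose.npy") if __import__("os").path.exists("pose.npy") else None
def row(P,yawoff=0,tilt=0,frame="st"):
    """shift cm + rotvec in current tool axes to reach station-frame P; tool y along station x; tilt about tool x"""
    s=robot.state(); R0=Ro.from_euler("xyz",s["ee_rot"]); W=st(p,P) if frame=="st" else np.array(P)
    Rt=Ro.from_euler("xyz",[np.pi,0,p[2]+np.pi/2+yawoff])*Ro.from_rotvec([tilt,0,0])
    d=R0.inv().apply(W-s["tcp_pos"])*100; r=(R0.inv()*Rt).as_rotvec()
    return np.round(d,2),np.round(r,3)
def tcp_st():
    s=robot.state(); d=s["tcp_pos"]-[p[0],p[1],0]; c,q=np.cos(p[2]),np.sin(p[2])
    return np.round([c*d[0]+q*d[1],-q*d[0]+c*d[1],d[2]],4),np.round(s["ft_force"],1),s["grip_width"],s["time_s"]
E
python3 -c "
from fit import *
print(row((-.06,-.188,.22)))"
```

```text
(array([ 45.44, -22.27,   1.13]), array([-0.   , -0.   , -0.947]))
```

```bash
python3 -m inch '-1 3 -1.5 0.1 0 0 -0.1; -1 6 -3 0.2 0 0 -0.2; -1 9 -4.5 0.3 0 0 -0.3; -1 12 -6 0.4 0 0 -0.4; -1 15 -7.5 0.5 0 0 -0.5; -1 18 -9 0.6 0 0 -0.6; -1 21 -10.5 0.7 0 0 -0.7; -1 24 -12 0.8 0 0 -0.8; -1 27 -13.5 0.9 0 0 -0.9; -1 30 -15 1 0 0 -0.947' 30
python3 -c "
from fit import *
print(tcp_st(),row((-.06,-.188,.22)))"
```

```text
time_s: 2.13
tcp_pos: [0.425, -0.2238, 0.2214]
ee_rot: [3.141, 0.0, 1.36]
ft_force: [0.2, -0.7, 0.5]
grip_width: -0.0
(array([-0.1424, -0.3356,  0.2214]), array([ 0.2, -0.7,  0.5]), -4.416172877583229e-05, 2.1333) (array([14.72,  8.31,  0.15]), array([0.   , 0.   , 0.005]))
```

```bash
python3 -m inch '-1 3 1.7 0 0 0 0.005; -1 6 3.4 0 0 0 0.005; -1 9 5 0 0 0 0.005; -1 12 6.7 0 0 0 0.005; -1 14.7 8.3 0 0 0 0.005; -1 14.7 8.3 3 0 0 0.005; -1 14.7 8.3 6 0 0 0.005; -1 14.7 8.3 9 0 0 0.005;-1 14.7 8.3 10.2 0 0 0.005;-1 14.7 8.3 10.2 0 0 0.005'
python3 -c "
from fit import *
print(tcp_st(),row((-.03,-.188,.12)))
s=robot.read_camera('side');cv2.imwrite('pics/side2.png',cv2.resize(s['frame'][120:300,180:420],None,fx=3.3,fy=3.3))"
```

```text
time_s: 2.97
tcp_pos: [0.5346, -0.0989, 0.1162]
ee_rot: [-3.136, 0.0, 1.35]
ft_force: [-0.6, -0.3, 0.2]
grip_width: 0.0002
(array([-0.062 , -0.1901,  0.1162]), array([-0.6, -0.3,  0.2]), 0.00017581478954520742, 2.9667) (array([ 0.23,  3.19, -0.4 ]), array([-0.006,  0.   , -0.005]))
```

View pics/side2.png

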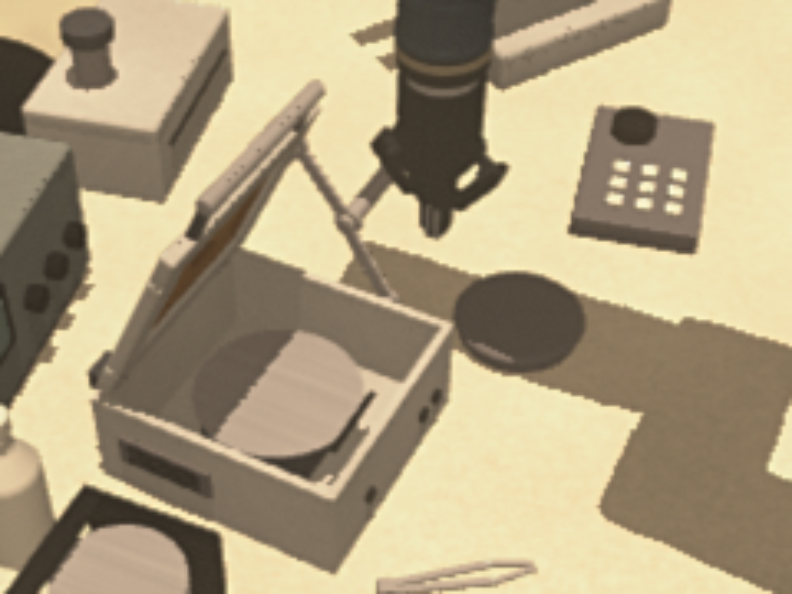

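```bash
python3 -m inch '-1 0 0 -1.1 0 0 0; -1 0 0 -2.1 0 0 0; -1 0 0.5 -2.1 0 0 0; -1 0 1 -2.1 0 0 0; -1 0 1.5 -2.1 0 0 0; -1 0 2 -2.1 0 0 0; -1 0 2.5 -2.1 0 0 0; -1 0 2.5 -2.1 0 0 0'
python3 -c "
from fit import *
print(tcp_st(),row((-.03,-.188,.137)))"
```

```text
time_s: 3.68
tcp_pos: [0.562, -0.1051, 0.1398]
ee_rot: [-3.141, -0.0, 1.35]
ft_force: [-0.2, -0.1, 0.5]
grip_width: 0.0001
(array([-0.0339, -0.1903,  0.1398]), array([-0.2, -0.1,  0.5]), 5.285335033154289e-05, 3.6833) (array([0.24, 0.39, 0.28]), array([-0.   , -0.   , -0.005]))
```

```bash
python3 -m inch '-1 0 0.3 0.1 0 0 0; -1 0 0.6 0.2 0 0 0; -1 0 0.9 0.3 0 0 0; -1 0 1.2 0.4 0 0 0; -1 0 1.2 0.4 0 0 0'
python3 -c "
from fit import *
print(tcp_st())"
```

```text
time_s: 4.1
tcp_pos: [0.5728, -0.1076, 0.1357]
ee_rot: [-3.141, -0.0, 1.35]
ft_force: [-0.8, -0.4, -0.8]
grip_width: -0.0002
(array([-0.0228, -0.1904,  0.1357]), array([-0.8, -0.4, -0.8]), -0.0001999138237537843, 4.1)
```

```bash
python3 -m inch '-1 0 0.3 0.1 0 0 0; -1 0 0.6 0.3 0 0 0; -1 0 0.9 0.5 0 0 0; -1 0 1.1 0.6 0 0 0; -1 0 1.1 0.6 0 0 0'
python3 -c "
from fit import *
print(tcp_st())
s=robot.read_camera('side');cv2.imwrite('pics/side3.png',cv2.resize(s['frame'][120:300,180:420],None,fx=3.3,fy=3.3))"
```

```text
time_s: 4.52
tcp_pos: [0.583, -0.1099, 0.1294]
ee_rot: [-3.139, -0.0, 1.35]
ft_force: [-4.4, 1.0, -2.8]
grip_width: 0.0002
(array([-0.0123, -0.1905,  0.1294]), array([-4.4,  1. , -2.8]), 0.00023788088006837863, 4.5167)
```

View pics/side3.png

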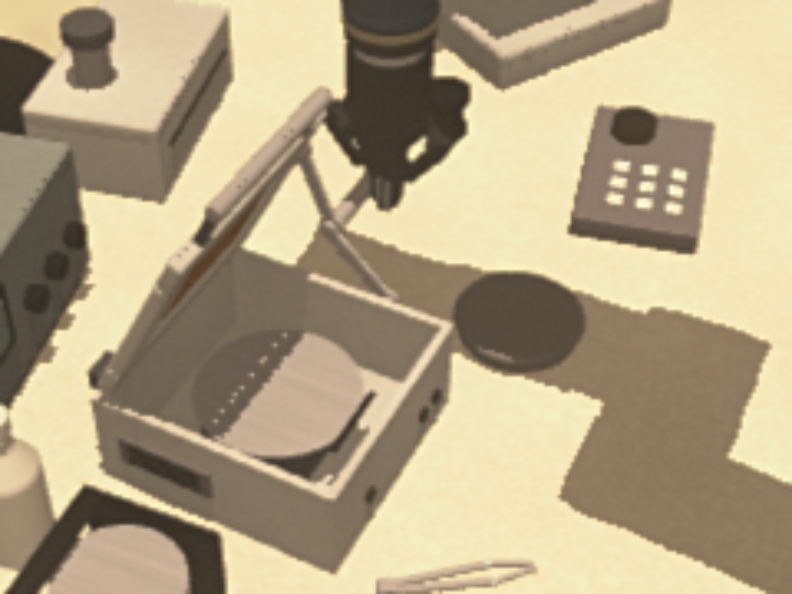

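```bash
python3 -m inch '-1 0 0.3 0.2 0 0 0; -1 0 0.5 0.4 0 0 0; -1 0 0.8 0.7 0 0 0; -1 0 1.0 0.9 0 0 0; -1 0 1.2 1.1 0 0 0; -1 0 1.2 1.1 0 0 0'
python3 -c "
from fit import *
print(tcp_st())
s=robot.read_camera('side');cv2.imwrite('pics/side4.png',cv2.resize(s['frame'][120:300,180:420],None,fx=3.3,fy=3.3))"
```

```text
time_s: 5.07
tcp_pos: [0.5937, -0.1123, 0.1181]
ee_rot: [-3.138, 0.0, 1.35]
ft_force: [-6.6, 1.4, -3.9]
grip_width: -0.0001
(array([-0.0014, -0.1906,  0.1181]), array([-6.6,  1.4, -3.9]), -0.00010809221439042387, 5.0667)
```

View pics/side4.png

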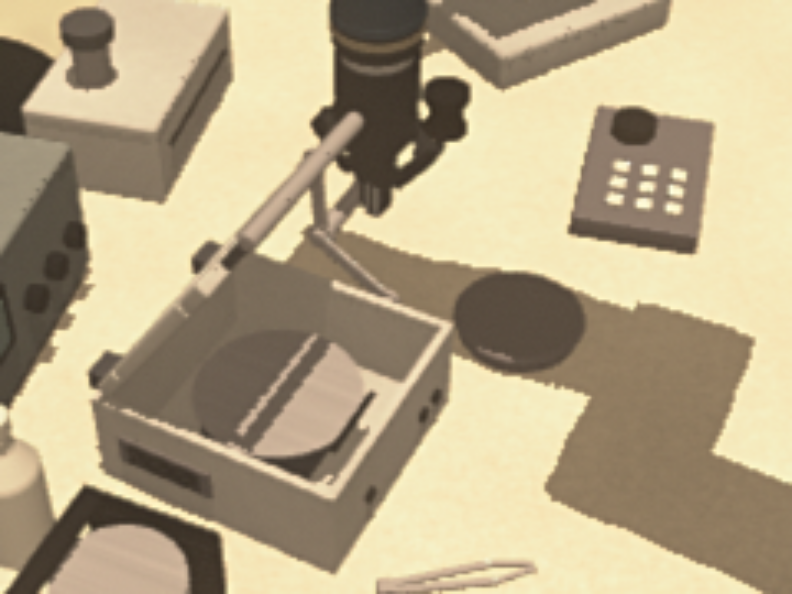

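```bash
cat >> fit.py <<'E'
def hoodP(a,d,y): th=np.radians(65)-a; return (.1-d*np.cos(th),y,.105+d*np.sin(th))
def ov(n,fn,angs,box=(180,420,120,300)):
    s=robot.read_camera(n);x0,x1,y0,y1=box;im=cv2.resize(s['frame'][y0:y1,x0:x1],None,fx=3.3,fy=3.3)
    for a,c in zip(angs,[(0,0,255),(0,255,0),(255,0,0)]):
        P=[tuple(int(v) for v in (proj(s,st(p,hoodP(a,.245,y)))-[x0,y0])*3.3) for y in (-.083,.083)]
        cv2.line(im,*P,c,1)
    cv2.imwrite(fn,im); return s
E
python3 -c "
from fit import *
ov('side','pics/side5.png',(.1,.2,.3)); print(tcp_st())"
```

```text
(array([-0.0014, -0.1906,  0.1184]), array([-7.3,  1.6, -3.8]), -0.00011125960406729378, 5.1667)
```

View pics/side5.png

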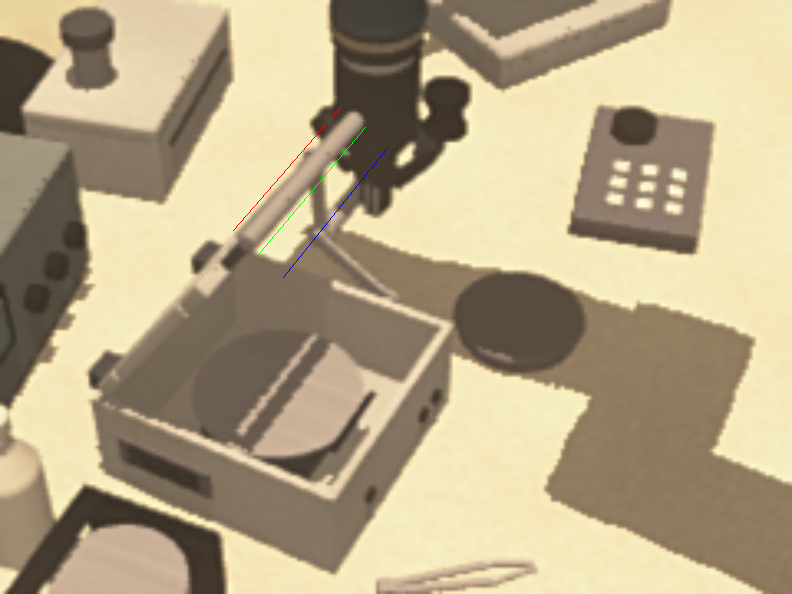

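```bash
python3 -m inch '-1 0 -0.5 0 0 0 0; -1 0 -1.5 0 0 0 0; -1 0 -3 0 0 0 0; -1 0 -5 0 0 0 0; -1 0 -7 0 0 0 0; -1 0 -9 0 0 0 0; -1 0 -9 -3 0 0 0; -1 0 -9 -7 0 0 0; -1 0 -9 -11 0 0 0; -1 0 -9 -15 0 0 0'
python3 -c "
from fit import *
s=ov('side','pics/side6.png',(.1,.15,.2)); print(tcp_st()); ov('top','pics/top6.png',(.1,.15,.2),(220,380,100,260))"
```

```text
time_s: 6.0
tcp_pos: [0.5079, -0.0929, 0.2723]
ee_rot: [3.138, -0.0, 1.35]
ft_force: [0.7, -0.7, -0.3]
grip_width: -0.0001
(array([-0.0868, -0.1899,  0.2801]), array([ 0.4, -0. ,  5.7]), -9.729017782928068e-05, 6.05)
```

View pics/side6.png

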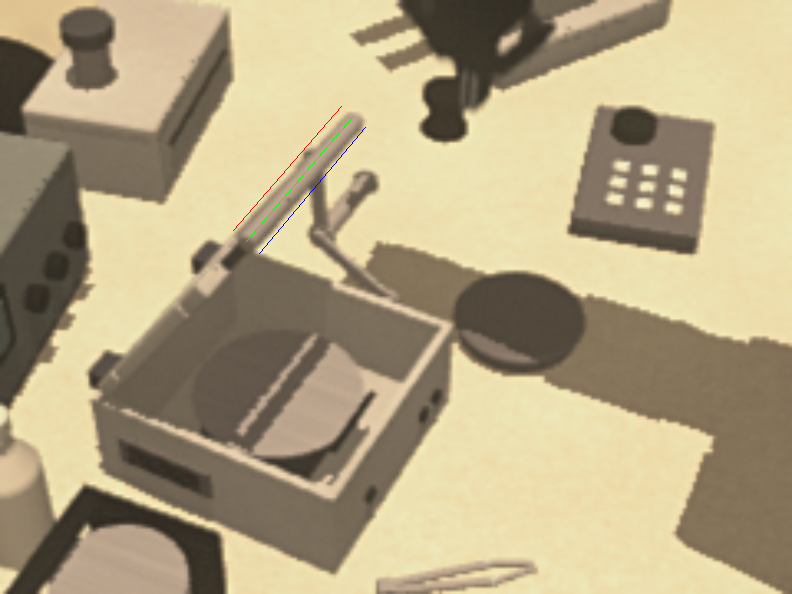

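View pics/top6.png

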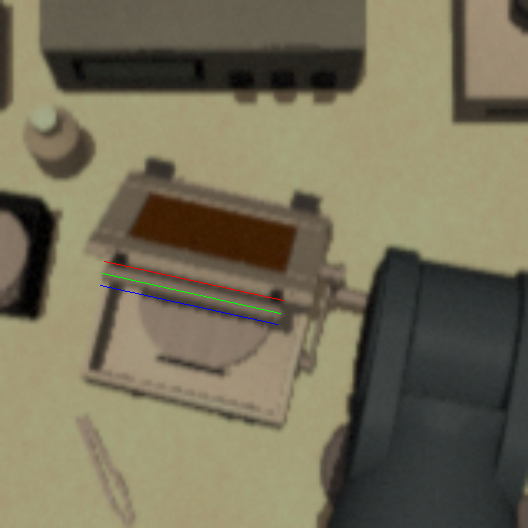

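```bash
python3 -c "
from fit import *
print(row((-.032,0,.41)))"
```

```text
(array([ 19.03,   5.51, -13.23]), array([ 0.014, -0.001, -0.005]))
```

```bash
python3 -m inch '-1 0 0 -4 0 0 0; 0 0 0 -8 0 0 0; 0 0 0 -12 0 0 0; 0 4 1.5 -13.2 0 0 0; 0 8 3 -13.2 0 0 0; 0 12 4 -13.2 0 0 0; 0 16 5 -13.2 0 0 0; 0 19 5.5 -13.2 0 0 0; 0 19 5.5 -13.2 0 0 0; 0 19 5.5 -13.2 0 0 0'
python3 -c "
from fit import *
print(tcp_st(),row((-.032,0,.30)))
s=robot.read_camera('wrist');cv2.imwrite('pics/w7.png',s['frame']); r=robot.silhouettes(s,'hood_bar'); print([(x['confidence'],x['position']) for x in r[:2]])
print([proj(s,st(p,hoodP(.14,.245,y))) for y in (-.083,0,.083)])"
```

```text
time_s: 6.93
tcp_pos: [0.6039, 0.0823, 0.4009]
ee_rot: [3.14, -0.0, 1.353]
ft_force: [-0.4, -0.1, 0.3]
grip_width: 0.0427
(array([-0.0331,  0.0018,  0.4009]), array([-0.4, -0.1,  0.3]), 0.04270579803311183, 6.9333) (array([-0.18,  0.1 , 10.09]), array([ 0.001, -0.   , -0.002]))
[(0.62, [322.6, 175.4]), (0.29, [172.7, 110.6])]
[array([278.28970242, 312.69605657]), array([278.03984016, 214.33877481]), array([277.7389404,  95.8907844])]
```

View pics/w7.png

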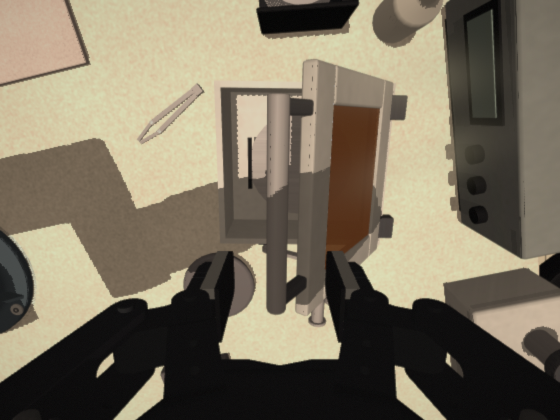

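```bash
python3 -m inch '0 0 0 2 0 0 0; 0 0 0 4 0 0 0; 0 0 0 6 0 0 0; 0 0 0 8 0 0 0; 0 0 0 9 0 0 0; 0 0 0 10 0 0 0; 0 0 0 10 0 0 0; 0 0 0 10 0 0 0' 25
python3 -c "
from fit import *
print(tcp_st())
ov('side','pics/side8.png',(.14,))
s=robot.read_camera('wrist');cv2.imwrite('pics/w8.png',s['frame'])"
```

```text
time_s: 7.7
tcp_pos: [0.6024, 0.0792, 0.302]
ee_rot: [3.141, -0.0, 1.348]
ft_force: [-0.2, -0.5, 0.2]
grip_width: 0.0424
(array([-0.0339, -0.0017,  0.302 ]), array([-0.2, -0.5,  0.2]), 0.04237979084375505, 7.7)
```

View pics/w8.png

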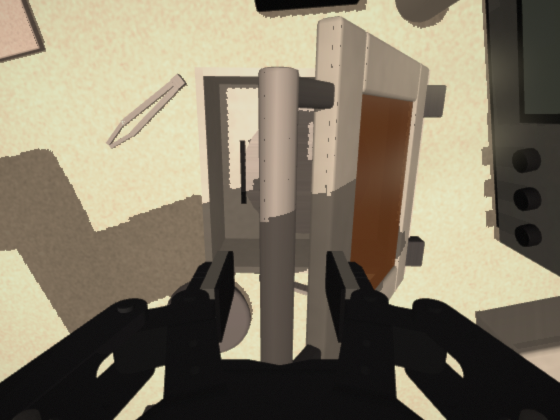

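View pics/side8.png

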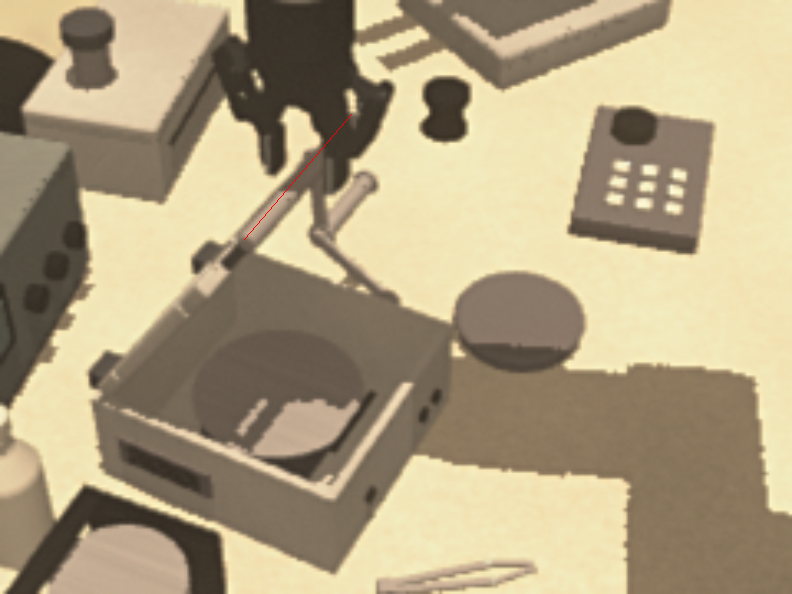

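```bash
python3 -m inch '0 0 0 0.3 0 0 0; -1 0 0 0.3 0 0 0; -1 0 0 0.3 0 0 0; -1 0 0 0.3 0 0 0; -1 0 0 0.3 0 0 0; -1 0 0 0.3 0 0 0; -1 0 0 0.3 0 0 0' 40
python3 -c "
from fit import *
print(tcp_st())
s=robot.read_camera('wrist');cv2.imwrite('pics/w9.png',s['frame'])"
```

```text
time_s: 8.38
tcp_pos: [0.6024, 0.0805, 0.2986]
ee_rot: [-3.141, -0.0, 1.35]
ft_force: [-4.2, 0.4, 4.3]
grip_width: 0.0146
(array([-0.0342, -0.0003,  0.2986]), array([-4.2,  0.4,  4.3]), 0.014603067697745144, 8.3833)
```

View pics/w9.png

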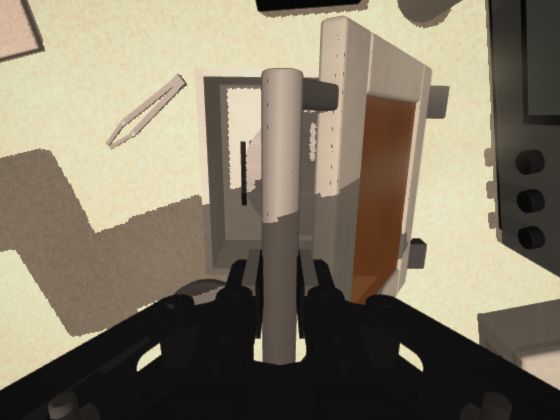

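```bash
cat > arc.py <<'E'
import numpy as np,sys
a0,a1,n=map(float,sys.argv[1:]); t=np.radians(65)
for a in np.linspace(a0,a1,int(n)+1)[1:]:
    print("-1 0 %.2f %.2f 0 0 0;"%(-24.5*(np.cos(t-a)-np.cos(t-a0)),-24.5*(np.sin(t-a)-np.sin(t-a0))),end=" ")
E
python3 arc.py .142 .32 10;echo; python3 arc.py .32 .54 10
```

```text
-1 0 -0.36 0.24 0 0 0; -1 0 -0.72 0.49 0 0 0; -1 0 -1.08 0.74 0 0 0; -1 0 -1.43 1.00 0 0 0; -1 0 -1.77 1.27 0 0 0; -1 0 -2.11 1.54 0 0 0; -1 0 -2.45 1.82 0 0 0; -1 0 -2.78 2.11 0 0 0; -1 0 -3.10 2.40 0 0 0; -1 0 -3.42 2.70 0 0 0; 
-1 0 -0.39 0.37 0 0 0; -1 0 -0.77 0.76 0 0 0; -1 0 -1.14 1.15 0 0 0; -1 0 -1.50 1.55 0 0 0; -1 0 -1.85 1.95 0 0 0; -1 0 -2.20 2.37 0 0 0; -1 0 -2.53 2.79 0 0 0; -1 0 -2.86 3.22 0 0 0; -1 0 -3.18 3.66 0 0 0; -1 0 -3.48 4.10 0 0 0;
```

```bash
python3 -m inch '-1 0 -0.36 0.24 0 0 0; -1 0 -0.72 0.49 0 0 0; -1 0 -1.08 0.74 0 0 0; -1 0 -1.43 1 0 0 0; -1 0 -1.77 1.27 0 0 0; -1 0 -2.11 1.54 0 0 0; -1 0 -2.45 1.82 0 0 0; -1 0 -2.78 2.11 0 0 0; -1 0 -3.1 2.4 0 0 0; -1 0 -3.42 2.7 0 0 0'
python3 -c "
from fit import *
print(tcp_st())
ov('side','pics/side10.png',(.3,.34))"
```

```text
time_s: 9.27
tcp_pos: [0.5691, 0.0883, 0.271]
ee_rot: [-3.141, -0.001, 1.35]
ft_force: [2.1, 3.0, 2.4]
grip_width: 0.0143
(array([-6.84e-02,  1.00e-04,  2.71e-01]), array([2.1, 3. , 2.4]), 0.014332566293120583, 9.2667)
```

View pics/side10.png

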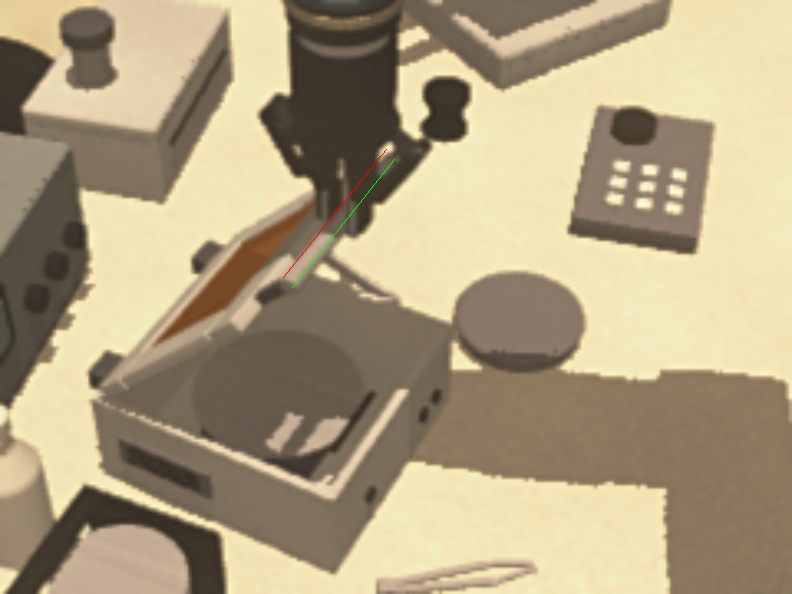

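Bar held and following (hood at about 0.32, between the overlay lines, forces small). Continue.

```bash
python3 -m inch '-1 0 -0.39 0.37 0 0 0; -1 0 -0.77 0.76 0 0 0; -1 0 -1.14 1.15 0 0 0; -1 0 -1.5 1.55 0 0 0; -1 0 -1.85 1.95 0 0 0; -1 0 -2.2 2.37 0 0 0; -1 0 -2.53 2.79 0 0 0; -1 0 -2.86 3.22 0 0 0; -1 0 -3.18 3.66 0 0 0; -1 0 -3.48 4.1 0 0 0'
python3 -c "
from fit import *
print(tcp_st())
ov('side','pics/side11.png',(.52,.56))"; python3 arc.py .54 .76 10; echo; python3 arc.py .76 .96 10;echo; python3 arc.py .96 1.134 10
```

```text
time_s: 10.15
tcp_pos: [0.5352, 0.0961, 0.2299]
ee_rot: [3.142, -0.001, 1.35]
ft_force: [3.9, 5.3, -0.2]
grip_width: 0.0142
(array([-0.1032,  0.0005,  0.2299]), array([ 3.9,  5.3, -0.2]), 0.014239209060821854, 10.15)
-1 0 -0.30 0.45 0 0 0; -1 0 -0.58 0.91 0 0 0; -1 0 -0.86 1.37 0 0 0; -1 0 -1.13 1.84 0 0 0; -1 0 -1.38 2.31 0 0 0; -1 0 -1.63 2.79 0 0 0; -1 0 -1.86 3.28 0 0 0; -1 0 -2.09 3.77 0 0 0; -1 0 -2.30 4.26 0 0 0; -1 0 -2.51 4.76 0 0 0; 
-1 0 -0.17 0.46 0 0 0; -1 0 -0.34 0.92 0 0 0; -1 0 -0.50 1.38 0 0 0; -1 0 -0.64 1.85 0 0 0; -1 0 -0.78 2.32 0 0 0; -1 0 -0.91 2.79 0 0 0; -1 0 -1.03 3.27 0 0 0; -1 0 -1.14 3.75 0 0 0; -1 0 -1.24 4.23 0 0 0; -1 0 -1.33 4.71 0 0 0; 
-1 0 -0.07 0.42 0 0 0; -1 0 -0.13 0.84 0 0 0; -1 0 -0.19 1.26 0 0 0; -1 0 -0.24 1.69 0 0 0; -1 0 -0.28 2.11 0 0 0; -1 0 -0.31 2.54 0 0 0; -1 0 -0.34 2.96 0 0 0; -1 0 -0.36 3.39 0 0 0; -1 0 -0.37 3.82 0 0 0; -1 0 -0.37 4.24 0 0 0;
```

View pics/side11.png

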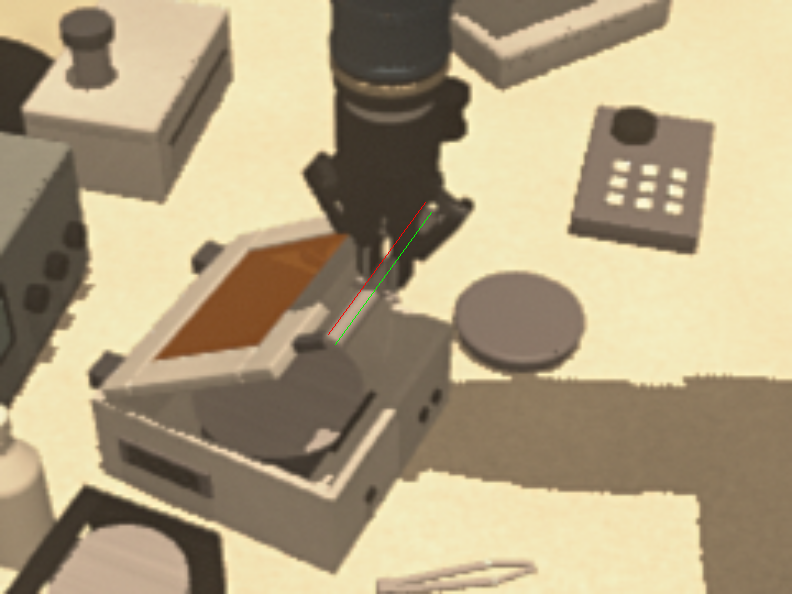

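```bash
python3 -m inch '-1 0 -0.3 0.45 0 0 0; -1 0 -0.58 0.91 0 0 0; -1 0 -0.86 1.37 0 0 0; -1 0 -1.13 1.84 0 0 0; -1 0 -1.38 2.31 0 0 0; -1 0 -1.63 2.79 0 0 0; -1 0 -1.86 3.28 0 0 0; -1 0 -2.09 3.77 0 0 0; -1 0 -2.3 4.26 0 0 0; -1 0 -2.51 4.76 0 0 0'
python3 -c "
from fit import *
print(tcp_st())
ov('side','pics/side12.png',(.74,.78))"
```

```text
time_s: 11.03
tcp_pos: [0.5115, 0.1015, 0.1824]
ee_rot: [3.14, -0.001, 1.35]
ft_force: [2.8, 5.8, 0.5]
grip_width: 0.0142
(array([-0.1275,  0.0006,  0.1824]), array([2.8, 5.8, 0.5]), 0.014205445641510864, 11.0333)
```

View pics/side12.png

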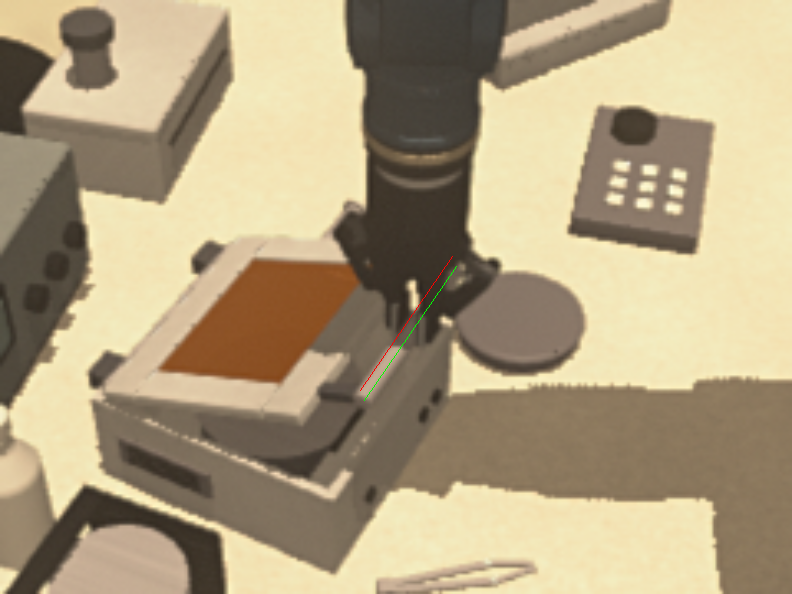

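```bash
python3 -m inch '-1 0 -0.17 0.46 0 0 0; -1 0 -0.34 0.92 0 0 0; -1 0 -0.5 1.38 0 0 0; -1 0 -0.64 1.85 0 0 0; -1 0 -0.78 2.32 0 0 0; -1 0 -0.91 2.79 0 0 0; -1 0 -1.03 3.27 0 0 0; -1 0 -1.14 3.75 0 0 0; -1 0 -1.24 4.23 0 0 0; -1 0 -1.33 4.71 0 0 0'
python3 -c "
from fit import *
print(tcp_st())
ov('side','pics/side13.png',(.96,1.134))
s=robot.read_camera('wrist');cv2.imwrite('pics/w13.png',s['frame'])"
```

```text
time_s: 11.92
tcp_pos: [0.4994, 0.1043, 0.1356]
ee_rot: [3.138, -0.001, 1.35]
ft_force: [9.2, 4.8, -1.3]
grip_width: 0.0142
(array([-0.1399,  0.0008,  0.1356]), array([ 9.2,  4.8, -1.3]), 0.014239931883186181, 11.9167)
```

View pics/side13.png

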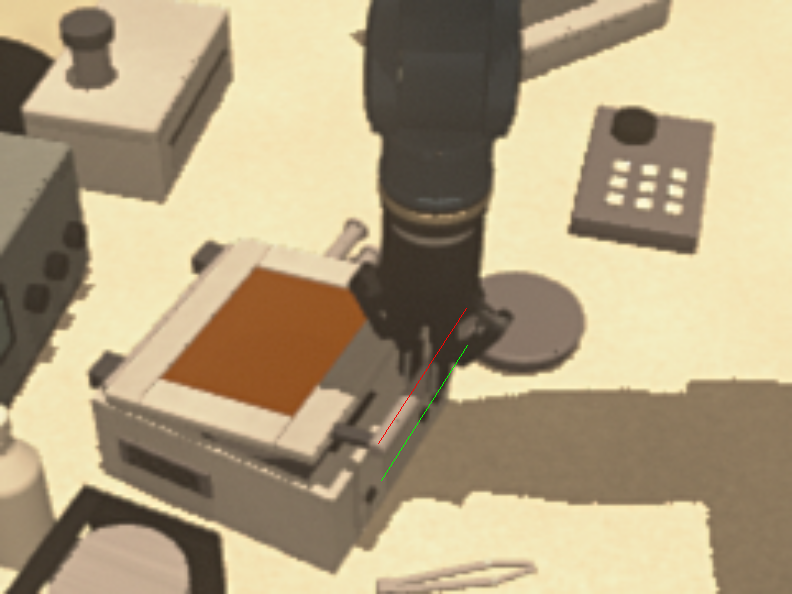

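View pics/w13.png

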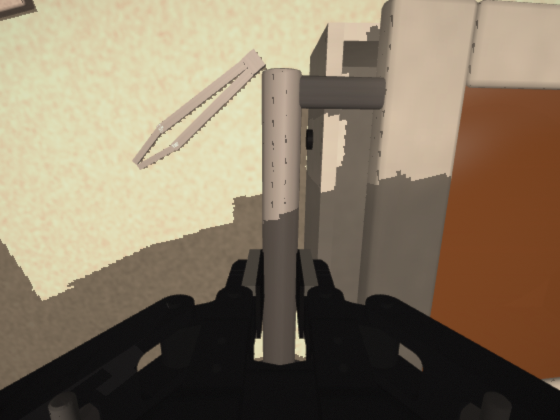

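```bash
python3 -m inch '-1 0 0 0.35 0 0 0; -1 0 0 0.7 0 0 0; -1 0 -0.05 1.05 0 0 0; -1 0 -0.08 1.4 0 0 0; -1 0 -0.1 1.75 0 0 0; -1 0 -0.12 2.1 0 0 0; -1 0 -0.13 2.45 0 0 0; -1 0 -0.14 2.8 0 0 0; -1 0 -0.15 3.1 0 0 0; -1 0 -0.15 3.4 0 0 0'
python3 -c "
from fit import *
print(tcp_st())"
```

```text
time_s: 12.85
tcp_pos: [0.4969, 0.1049, 0.1014]
ee_rot: [3.141, -0.001, 1.35]
ft_force: [4.0, 5.7, 0.3]
grip_width: 0.0145
(array([-0.1425,  0.0009,  0.1014]), array([4. , 5.7, 0.3]), 0.014493909423363179, 12.85)
```

```bash
python3 -m inch '-1 0 0 0.2 0 0 0; -1 0 0 0.4 0 0 0; -1 0 0 0.55 0 0 0; -1 0 0 0.7 0 0 0; -1 0 0 0.7 0 0 0'
python3 -c "
from fit import *
print(tcp_st())
ov('side','pics/side14.png',(1.134,))
s=robot.read_camera('wrist');cv2.imwrite('pics/w14.png',s['frame'])"
```

```text
time_s: 13.27
tcp_pos: [0.497, 0.1049, 0.0982]
ee_rot: [3.138, -0.003, 1.35]
ft_force: [-10.6, 2.8, 44.1]
grip_width: 0.014
(array([-0.1424,  0.0009,  0.0982]), array([-10.6,   2.8,  44.1]), 0.013954878375988659, 13.2667)
```

View pics/side14.png

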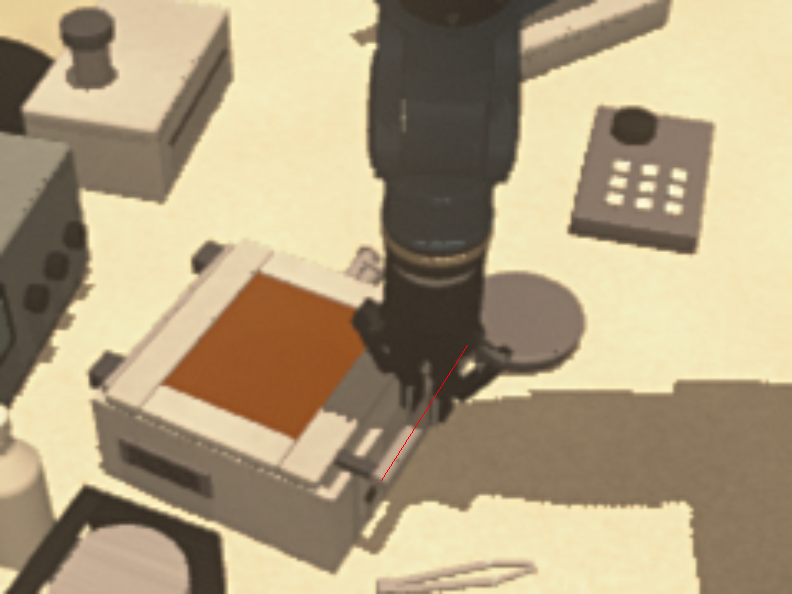

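View pics/w14.png

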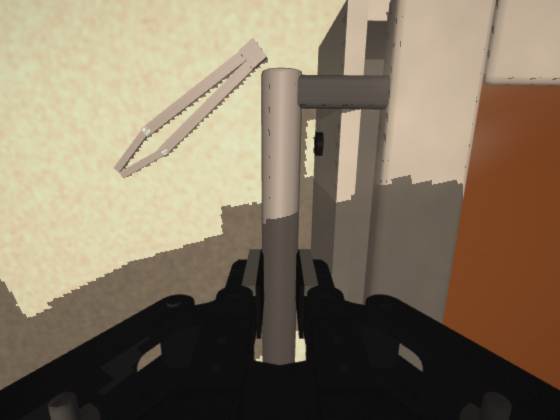

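```bash
python3 -m inch '-1 0 0 -0.2 0 0 0; -1 0 0 -0.3 0 0 0; -1 0 0 -0.3 0 0 0; -1 0 0 -0.3 0 0 0'
python3 -c "
from fit import *
print(tcp_st())
s=robot.read_camera('side')
x0,x1,y0,y1=200,330,180,300;im=cv2.resize(s['frame'][y0:y1,x0:x1],None,fx=5,fy=5,interpolation=2)
for a,c in ((1.134,(0,0,255)),(1.09,(0,255,0))):
  for d,ys in ((.245,(-.083,.083)),(.205,(-.11,.11))):
    P=[tuple(int(v) for v in (proj(s,st(p,hoodP(a,d,y)))-[x0,y0])*5) for y in ys]; cv2.line(im,*P,c,1)
P=[tuple(int(v) for v in (proj(s,st(p,(-.12,y,.098)))-[x0,y0])*5) for y in (-.11,.11)]; cv2.line(im,*P,(255,0,0),1)
cv2.imwrite('pics/side15.png',im)"
```

```text
time_s: 13.7
tcp_pos: [0.4969, 0.1049, 0.0986]
ee_rot: [3.14, -0.002, 1.35]
ft_force: [-0.9, 5.0, 11.3]
grip_width: 0.0143
(array([-0.1425,  0.0009,  0.0986]), array([-0.9,  5. , 11.3]), 0.0143406518319282, 13.7)
```

View pics/side15.png

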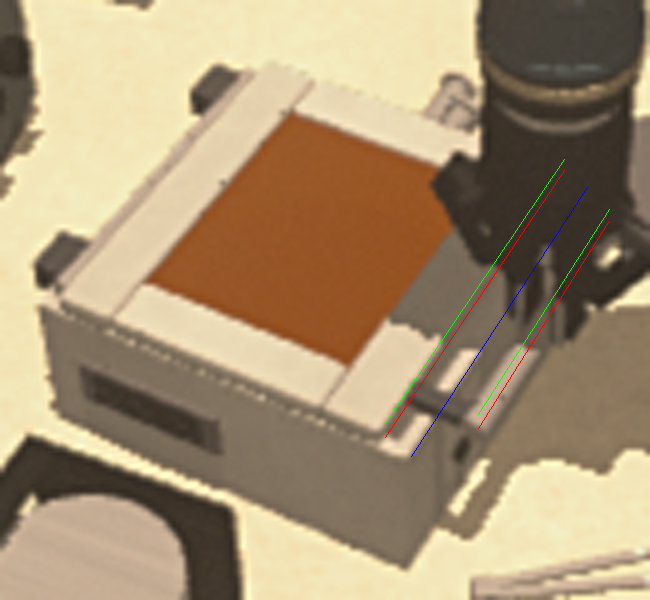

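```bash
python3 -c "
from fit import *
s=robot.read_camera('side')
im=cv2.resize(s['frame'][240:292,262:322],None,fx=11,fy=11,interpolation=2)
for a,c in ((1.134,(0,0,255)),(1.09,(0,255,0))):
  for d,ys in ((.245,(-.083,.083)),(.205,(-.11,.11))):
    for y in ys: cv2.circle(im,tuple(int(v) for v in (proj(s,st(p,hoodP(a,d,y)))-[262,240])*11),3,c,-1)
cv2.imwrite('pics/side16.png',im)"
```

```text
(no output)
```

View pics/side16.png

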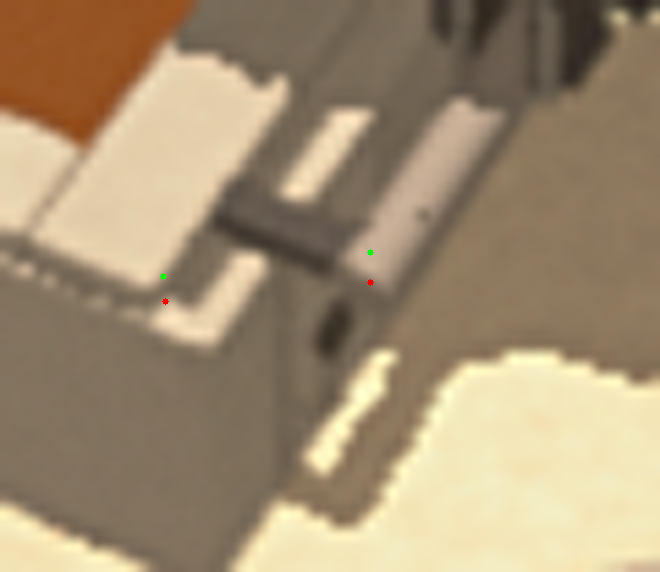

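```bash
python3 -m inch '-1 0 0 -0.2 0 0 0; -1 0 0 -0.4 0 0 0; -1 0 -0.06 -0.4 0.06 0 0; -1 0 -0.12 -0.4 0.12 0 0; -1 0 -0.17 -0.4 0.17 0 0; -1 0 -0.17 -0.2 0.17 0 0; -1 0 -0.17 -0.1 0.17 0 0; -1 0 -0.17 0 0.17 0 0; -1 0 -0.17 0 0.17 0 0'
python3 -c "
from fit import *
print(tcp_st(),robot.state()['ee_rot'])"
```

```text
time_s: 14.55
tcp_pos: [0.4959, 0.105, 0.0991]
ee_rot: [-2.974, -0.002, 1.349]
ft_force: [3.0, 2.4, 16.8]
grip_width: 0.0139
(array([-0.1435,  0.0008,  0.0991]), array([ 3. ,  2.4, 16.8]), 0.013927331772782974, 14.55) [-2.97430500e+00 -1.78609882e-03  1.34940767e+00]
```

```bash
python3 -m inch '-1 0 0 -0.1 0 0 0; -0.6 0 0 -0.1 0 0 0; -0.45 0 0 -0.1 0 0 0; -0.45 0 0 -0.1 0 0 0; -0.45 0 0 -0.1 0 0 0'
python3 -c "
from fit import *
print(tcp_st())
s=robot.read_camera('wrist');cv2.imwrite('pics/w17.png',s['frame'])"
```

```text
time_s: 14.97
tcp_pos: [0.4942, 0.1043, 0.0982]
ee_rot: [-2.97, 0.001, 1.35]
ft_force: [0.0, -0.1, -0.2]
grip_width: 0.0234
(array([-0.145 , -0.0003,  0.0982]), array([ 0. , -0.1, -0.2]), 0.023418170590476323, 14.9667)
```

View pics/w17.png

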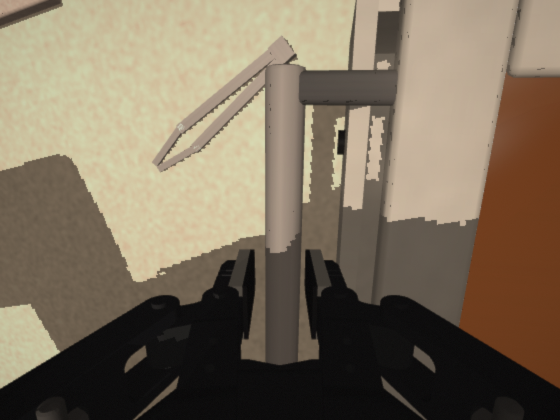

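```bash
python3 -m inch '-0.45 0 0 -0.5 0 0 0; -0.45 0 0 -1.2 0 0 0; -0.45 0 0 -2 0 0 0; -0.45 0 0 -3.5 0 0 0; -0.45 0 0 -6 0 0 0; -0.45 0 0 -9 0 0 0; -0.45 0 0 -12 0 0 0; -0.45 0 -4 -13 0 0 0; -0.45 0 -8 -14 0 0 0; -0.45 0 -12 -15 0 0 0'
python3 -m inch '-0.45 0 -4 -1 0 0 0; -0.45 0 -8 -2 0 0 0; -0.45 -4 -12 -2 0 0 0;-0.45 -8 -12 -2 0 0 0;-0.45 -12 -12 -2 0 0 0;-0.45 -16 -12 -2 0 0 0;-0.45 -16 -12 -2 0 0 0'
python3 -c "
from fit import *
print(tcp_st())
s=robot.read_camera('side');cv2.imwrite('pics/side18.png',cv2.resize(s['frame'][150:310,180:380],None,fx=4,fy=4,interpolation=2))
s=robot.read_camera('top');cv2.imwrite('pics/top18.png',s['frame'])
s=robot.read_camera('side')
im=cv2.resize(s['frame'][240:292,262:322],None,fx=11,fy=11,interpolation=2)
for a,c in ((1.134,(0,0,255)),(1.09,(0,255,0))):
  for d,ys in ((.245,(-.083,.083)),(.205,(-.11,.11))):
    for y in ys: cv2.circle(im,tuple(int(v) for v in (proj(s,st(p,hoodP(a,d,y)))-[262,240])*11),3,c,-1)
cv2.imwrite('pics/side19.png',im)"
```

```text
time_s: 15.85
tcp_pos: [0.4035, 0.1251, 0.268]
ee_rot: [-2.972, -0.0, 1.349]
ft_force: [0.2, 0.5, 0.7]
grip_width: 0.0233
time_s: 16.43
tcp_pos: [0.2552, -0.0099, 0.308]
ee_rot: [-2.974, 0.001, 1.345]
ft_force: [-0.2, -0.2, -0.5]
grip_width: 0.0236
(array([-0.3539, -0.163 ,  0.308 ]), array([-0.2, -0.2, -0.5]), 0.02358438484805465, 16.4333)
```

View pics/side18.png

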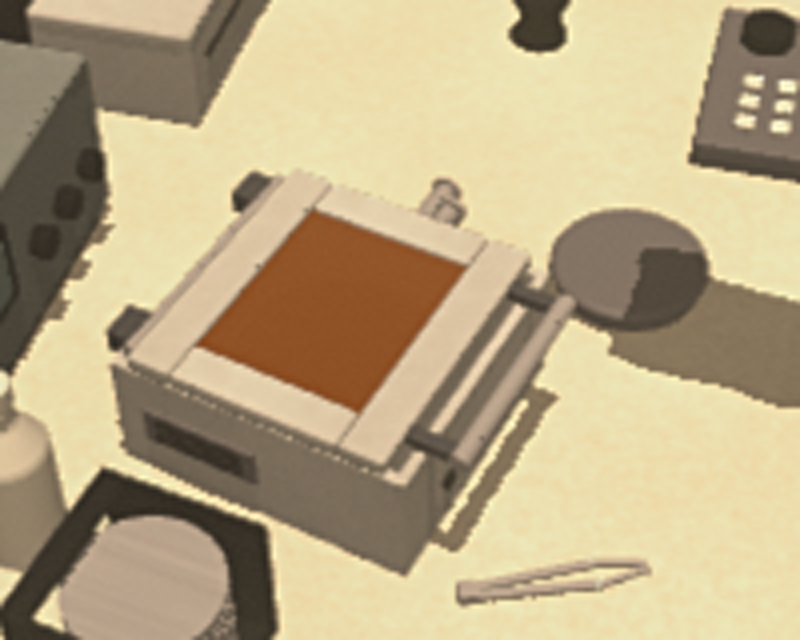

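View pics/top18.png

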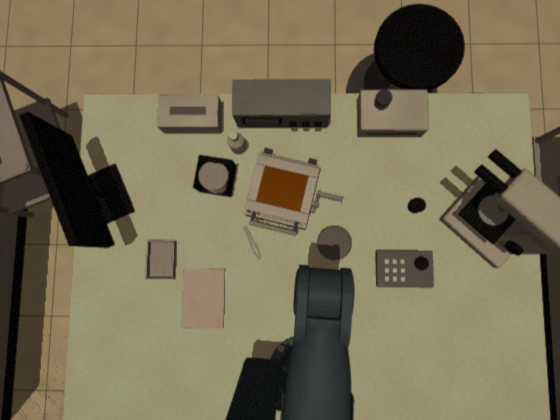

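View pics/side19.png

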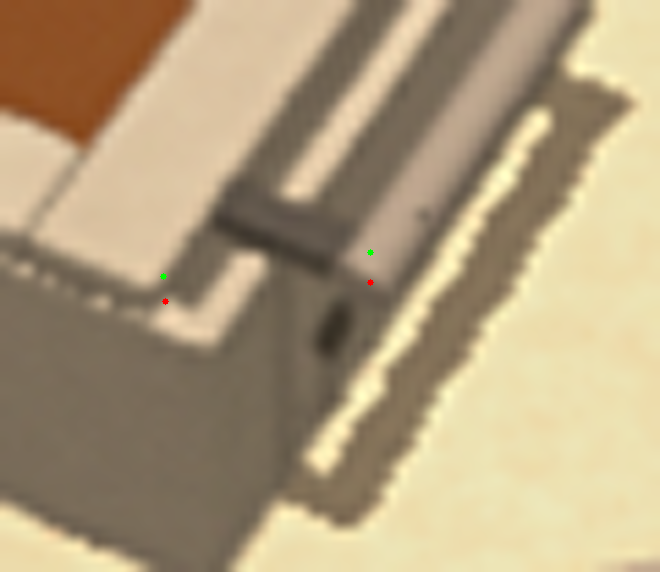

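```bash
python3 -c "
from fit import *
robot.close_job(); print(robot.state()['time_s'])"
```

```text
the job is handed in; nothing more can be done
the job is handed in; nothing more can be done
```

The hood is shut and the job is handed in, at about 17 s of the 61 s allowed. No verdict was reported.

**Breaking the stay:** I pushed the knuckle bar back and down with shut fingers, at up to about 7.5 N, above the suggested 2 to 5 N. The hood came down to about 0.14 and stood there by friction. I then backed off before touching the hood.

**Lowering the hood:** I pinched the grab bar from above at 40 N and followed the hinge arc down until it met the stop. The hood was held the whole way. At the stop I briefly pressed down with about 44 N through the fingers, then eased off.

**Checks:**
- **Stop height:** the stop came about 3 to 5 mm higher than I had calculated. To rule out a finger resting on the box, I lifted about 4 mm, tilted the gripper and lowered again. It stopped at practically the same height, so I took it as the hood's own stop.
- **After release:** the side picture showed the hood in the same place as before I let go, matching the predicted shut position to within the calibration error.
- **Loose things:** by eye in the final pictures, the other things on the bench look to be where they were. I did not measure them.
- **Robot:** it stood clear with no force on the tool.

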